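# Put the microscope objectives away in their colour-coded holders

## Task

Put each of the four microscope objectives away in the round holder of its own colour, so that it stands upright on the floor of the recess inside the rim; the white holder stays empty. Set each one down rather than dropping it, don't tip any over, and leave the little amber oil bottle standing where it is.

Things in the scene. Friction and masses are not known exactly. Their poses are not given: they have to be found in the camera images.
- objective_red: Loose microscope objective, coded red, standing lens up: barrel 34 mm in diameter from 9 to 38 mm above its underside (steel with a black band, top 8 mm red), black foot cap 31 mm in diameter below, red shoulder above sloping in to 21 mm at 41 mm, tapered metal nose 20 mm in diameter; 50 mm tall, 100 to 300 g. Origin: centre of the underside, z up the axis; yaw means nothing. Grip the barrel.
- objective_yellow: Loose microscope objective, coded yellow, standing lens up: barrel 34 mm in diameter from 9 to 38 mm above its underside (steel with a black band, top 8 mm yellow), black foot cap 31 mm in diameter below, yellow shoulder above sloping in to 21 mm at 41 mm, tapered metal nose 20 mm in diameter; 54 mm tall, 100 to 300 g. Origin: centre of the underside, z up the axis; yaw means nothing. Grip the barrel.
- objective_green: Loose microscope objective, coded green, standing lens up: barrel 34 mm in diameter from 9 to 38 mm above its underside (steel with a black band, top 8 mm green), black foot cap 31 mm in diameter below, green shoulder above sloping in to 21 mm at 41 mm, tapered metal nose 20 mm in diameter; 58 mm tall, 100 to 300 g. Origin: centre of the underside, z up the axis; yaw means nothing. Grip the barrel.
- objective_blue: Loose microscope objective, coded blue, standing lens up: barrel 34 mm in diameter from 9 to 38 mm above its underside (steel with a black band, top 8 mm blue), black foot cap 31 mm in diameter below, blue shoulder above sloping in to 21 mm at 41 mm, tapered metal nose 20 mm in diameter; 62 mm tall, 100 to 300 g. Origin: centre of the underside, z up the axis; yaw means nothing. Grip the barrel.
- holder_red: Round open red holder fixed to the desk, 66 mm across and 13 mm high: a red rim 7 mm wide around a flat black recess 52 mm in diameter whose floor is 5 mm above the desk. Origin at the centre of its underside, on the desk; z up.
- holder_yellow: Round open yellow holder fixed to the desk, 66 mm across and 13 mm high: a yellow rim 7 mm wide around a flat black recess 52 mm in diameter whose floor is 5 mm above the desk. Origin at the centre of its underside, on the desk; z up.
- holder_green: Round open green holder fixed to the desk, 66 mm across and 13 mm high: a green rim 7 mm wide around a flat black recess 52 mm in diameter whose floor is 5 mm above the desk. Origin at the centre of its underside, on the desk; z up.
- holder_blue: Round open blue holder fixed to the desk, 66 mm across and 13 mm high: a blue rim 7 mm wide around a flat black recess 52 mm in diameter whose floor is 5 mm above the desk. Origin at the centre of its underside, on the desk; z up.
- holder_white: Round open white holder fixed to the desk, 66 mm across and 13 mm high: a white rim 7 mm wide around a flat black recess 52 mm in diameter whose floor is 5 mm above the desk. Origin at the centre of its underside, on the desk; z up. Spare: no objective has this colour, it stays empty.
- oil_bottle: Closed amber bottle, black cap, 28 mm in diameter, 62 mm tall, loose, upright; leave it. Origin: centre of the underside. Unlisted bystanders here (clear dish 58 mm across, grey slide mailer 76 by 28 mm, dark ring 42 mm across) are at most 14 mm high. Centres of things lie at least about 80 mm apart.
Things that resemble listed ones, but are neither listed nor needed, are in the scene too. Leave any purple look-alike of the objective_red alone.

How it is judged:
By the outcome, as a careful person would: the job done as asked, in the order asked, and still so for the second after the job is handed in, with the robot touching nothing.
It also fails if it takes over 104 s, if anything falls off the work surface, if the arm or the gripper's body presses on something with over 40 N, if the wrist force passes 120 N, or if a joint passes its speed limit or range.

## Robot

A 7-joint arm with a two-finger parallel gripper is mounted at the origin on the work surface. World frame = base frame: x ahead of the robot, y to its left, z up, the work surface at z = 0. Lengths are in m, angles in rad, forces in N, time in s.
With the tool pointing down it reaches from about 0.35 to 0.9 m from the base axis. Payload 8.1 kg.
Tool frame: the origin (TCP) lies midway between the tips of the shut fingers; the grasp point (between the pads) lies 19 mm behind it; z points along the fingers, x is the direction in which the jaws open and shut, and the axes are right-handed (so a half turn about z gives the same grasp; the last joint's range is limited). The gripper opens to 92 mm and grips with 3 to 60 N. Pads are 19 mm wide; open, the fingers measure 130 mm over their backs; the gripper's body (75 mm by 190 mm) begins 47 mm behind the grasp point.
Start: joints at [-1.251, 0.434, 0.025, 1.573, -0.012, 1.134, -0.075], TCP at [0.256, 0.57, 0.227] pointing down, gripper open.
Joint ranges: [-2.62, 2.62], [-0.44, 2.09], [-1.27, 1.32], [0.08, 2.57], [-1.32, 4.46], [0.12, 2], [-2.74, 2.74]. Speed limits (rad/s): [2.22, 2.22, 3.01, 3.01, 3.14, 3.14, 3.14].

## Interface

Orientations are given as a rotation vector (axis times angle).
In Python, from cell import arm gives the robot as it stands. The module is installed in compiled form; this text tells all that it offers.
- The arm moves only by the tool play_rows, never from a script. Its argument "motion" is a list of rows, each a list of 7 numbers: the gripper's target within -1 to 1 (fully open at 1, half-way at 0, shut at -1), then the shift along the tool's x, y, z in mm, then the turn, a rotation vector about the tool's x, y, z in rad. In form: [[claw, tx, ty, tz, ax, ay, az], ...]. A call has 1 to 10 rows; each row is the pose to reach, as a shift and turn from the pose measured when the call began, along the tool's axes at that moment; what a row does not reach only later rows make up. A row lasts 1/10 s, in which the tool goes at most 50 mm and 8.59 degrees, less where a joint would pass 70% of its speed; a pose out of reach is approached as far as the arm can. A call with a gripper value outside its range is refused whole. The fingers move at their own pace and stop on an object; "force" is the grip in N (left out, the last holds). Time passes only in rows, so rows that repeat a pose let the fingers close. It gives the time, the measured TCP pose, the force and the opening at its end, in the units of the state.
- arm.observe(): the state, without advancing time (a new reading comes with each control period).
- arm.get_image(name): name is "scene" or "top" or "wrist"; returns a dict with "img" (480x640x3 uint8, blue, green, red), "depth" (480x640 float32, m along the optical axis (not along the pixel's ray), 0 where there is no reading), "K" (3x3 intrinsics, pixels), "rvec" (rotation vector, rad) and "tvec" (3), from world to camera coordinates, as OpenCV has them. Camera axes: x right, y down, z forward; pixel columns grow to the right and rows downward; lengths in m; the calibration is good to about 2 mm. A picture is of the moment at which its call begins.
- arm.sign_off(): hands the job in, once; it reports no verdict.
Trained networks look in a picture, given as the dict that the camera call returned (one of the last four; its "shot" number tells which), for a name from the list of things; names that differ only in an ending like _2 or _b are one class to them, and where a whole thing is asked for, a point or a joint stands for the part that bears it (a point fixed in the world has none). Each returns a list of dicts, best first, with "score" (0 to 1); they miss things now and then, are a little off and sometimes report something else, mostly with a low value. They report only what shows in the picture. A call takes as long as a camera call. They do not tell look-alikes from the thing itself.
- arm.look_for(picture, query): "box" ([left, top, width, height] as shares, 0 to 1, of the picture: columns of its width, rows of its height, round what is visible of it).
The state is a dict: "clock": time; "joints": joint angles; "dq": joint speeds; "joint_efforts": joint torques, N m; "position": TCP position; "ee_rot": TCP orientation; "force": force on the tool from outside, world axes, zero at the start; "ft_torque": the same for the moment, N m; "width": opening from 0.0 (shut) to 1.0 (fully open).
Only numpy, scipy, OpenCV 4.12 (cv2) and the standard library are available. Lean on these libraries where they do the work, as an engineer would, in place of code of your own. Each camera call takes 0.05 s, during which the arm holds its last target. There are 200 camera calls.

## Working session

There is one attempt and no reset: what is moved stays moved. The work goes in short steps, Python scripts to look and compute and a tool call to move; the robot and the scene stay as the last step left them, time stands still between calls to the robot, and variables do not carry over. Pictures are saved under pics/ and viewed, on a budget of 14 in all, crops included, one or two more only if the job needs it, and the job is handed in when it is done.

Besides the shell and the picture viewer there is one more tool, called after ">>>" in YAML: its name, and indented under it one key for each argument. play_rows: Moves the arm, as the interface text tells. Its arguments: {"type":"object","properties":{"motion":{"type":"array"},"force":{"type":"number"}},"required":["motion"]}

```bash
mkdir -p pics
cat > h.py <<'E'
from cell import arm
import numpy as np, cv2
def cam(p):
    R=cv2.Rodrigues(np.array(p['rvec'],float))[0]; return np.array(p['K'],float),R,np.array(p['tvec'],float).ravel()
def ray(p,u,v,z):
    "world point at pixel on plane height z"
    K,R,t=cam(p); d=R.T@(np.linalg.inv(K)@[u,v,1]); c=-R.T@t
    return c+d*(z-c[2])/d[2]
def cloud(p):
    K,R,t=cam(p); D=p['depth']; v,u=np.mgrid[:480,:640]
    P=np.stack([(u-K[0,2])/K[0,0]*D,(v-K[1,2])/K[1,1]*D,D],-1)
    return (P-t)@R
names=['objective_'+c for c in ('red','yellow','green','blue')]+['holder_'+c for c in ('red','yellow','green','blue','white')]+['oil_bottle']
E
python3 - <<'E'
from h import *
for n in ('top','scene'):
    p=arm.get_image(n); cv2.imwrite(f'pics/{n}0.png',p['img'])
    W=cloud(p)
    for q in names:
        for r in arm.look_for(p,q)[:3]:
            b=np.array(r['box'])*[640,480,640,480]; u,v=b[0]+b[2]/2,b[1]+b[3]/2
            z=0.013 if 'holder' in q else .045
            print(n,q,round(r['score'],2),b.round(),ray(p,u,v,z).round(3),W[int(v),int(u)].round(3) if p['depth'][int(v),int(u)]>0 else None)
s=arm.observe(); print(s)
p=arm.get_image('top');print(-cam(p)[1].T@cam(p)[2])
E
```

```text
top objective_red 0.56 [244. 313.  16.  20.] [0.382 0.124 0.045] [0.382 0.124 0.048]
top objective_red 0.51 [269. 277.  17.  17.] [0.452 0.077 0.045] [0.452 0.077 0.051]
top objective_yellow 0.74 [366. 287.  15.  14.] [ 0.436 -0.101  0.045] [ 0.435 -0.099  0.057]
top objective_green 0.74 [452. 302.  24.  19.] [ 0.403 -0.269  0.045] [ 0.404 -0.264  0.06 ]
top objective_blue 0.78 [392. 171.  17.  23.] [ 0.655 -0.157  0.045] [ 0.656 -0.156  0.044]
top holder_red 0.62 [297. 210.  31.  37.] [0.569 0.014 0.013] [0.572 0.016 0.006]
top holder_yellow 0.63 [415. 232.  35.  32.] [ 0.531 -0.22   0.013] [ 0.533 -0.221  0.005]
top holder_green 0.73 [244. 156.  30.  33.] [0.684 0.122 0.013] [0.688 0.123 0.007]
top holder_blue 0.96 [107. 285.  36.  40.] [0.419 0.372 0.013] [0.421 0.377 0.005]
top holder_white 0.78 [195. 226.  36.  32.] [0.543 0.209 0.013] [0.545 0.212 0.006]
top oil_bottle 0.66 [297. 214.  31.  34.] [0.558 0.013 0.045] [0.567 0.015 0.012]
top oil_bottle 0.51 [174. 315.  15.  18.] [0.379 0.254 0.045] [0.379 0.254 0.052]
scene objective_red 0.61 [277. 187.  16.  13.] [0.4   0.103 0.0
[... 1097 characters left out ...]
: 1.1, 'joints': array([-1.25059725,  0.43450138,  0.02500848,  1.57318094, -0.01161632,
        1.13399469, -0.07509761]), 'dq': array([-0.00038539, -0.00117484, -0.00024089, -0.00115131, -0.00042341,
       -0.00120639, -0.00101233]), 'joint_efforts': array([ 4.30325708e-04, -6.67691088e+01,  9.84393507e-01, -3.14807546e+01,
       -6.05244446e-02,  3.29831801e-02,  4.33200773e-05]), 'position': array([0.25648008, 0.5699779 , 0.22674846]), 'ee_rot': array([-2.63816210e+00, -1.70571901e+00, -7.69085926e-05]), 'force': array([-0.40919407, -0.65660856,  0.93673715]), 'ft_torque': array([-0.04127918,  0.04014509,  0.00328291]), 'width': 0.9994165299911106}
[ 0.29959602 -0.00778784  1.1441454 ]
```

Run:
```python
import cv2
a=cv2.imread('pics/top0.png')[130:350,90:490]; cv2.imwrite('pics/top0c.png',cv2.resize(a,None,fx=2,fy=2,interpolation=cv2.INTER_CUBIC))
a=cv2.imread('pics/top0.png')[265:340,230:330]; cv2.imwrite('pics/top0d.png',cv2.resize(a,None,fx=6,fy=6,interpolation=cv2.INTER_CUBIC))
```

```text
(no output)
```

View pics/top0c.png

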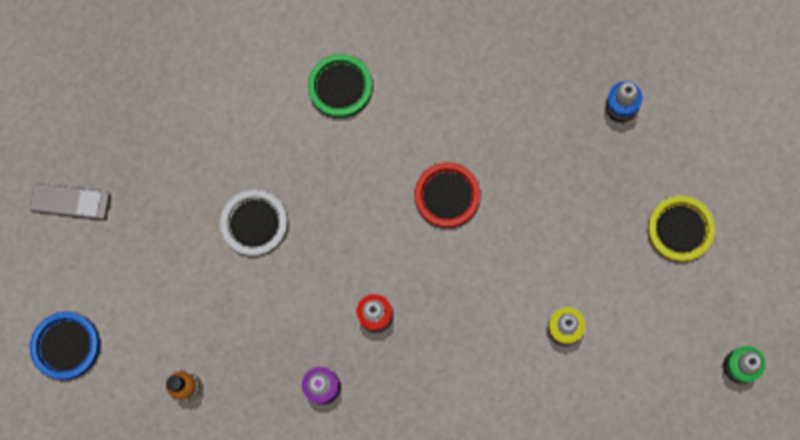

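View pics/top0d.png

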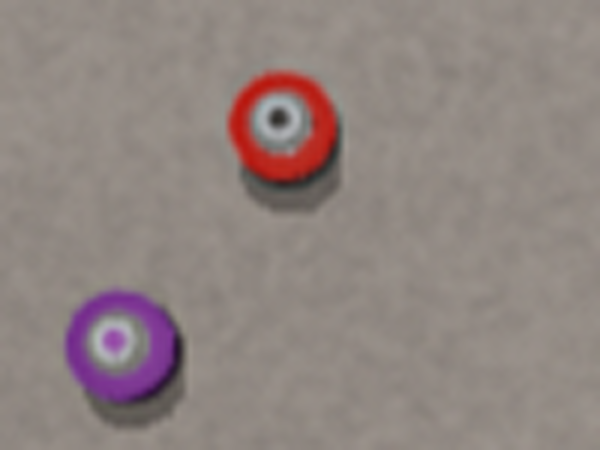

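Candidates for objective_red are the red one at top pixel (277,286) and the purple one at (251,322). The crop shows (277,286) is red, so that's the one. Yellow (373,293), green (463,311) and blue (402,180) have no look-alikes. The amber bottle is at (181,322).

```bash
cat >> h.py <<'E'
HUE={'red':(174,6),'yellow':(24,34),'green':(50,80),'blue':(100,118)}
def locate(p,c,box,zr):
    "coloured pixels near box -> enclosing circle on plane zr"
    h=cv2.cvtColor(p['img'],cv2.COLOR_BGR2HSV); a,b=HUE[c]; H=h[...,0]
    m=((H>=a)&(H<=b) if a<b else (H>=a)|(H<=b))&(h[...,1]>110)&(h[...,2]>50)
    k=np.zeros_like(m); x,y,w,g=[int(i) for i in box]; k[max(0,y-6):y+g+6,max(0,x-6):x+w+6]=1
    v,u=np.nonzero(m&k); P=np.array([ray(p,i,j,zr)[:2] for i,j in zip(u,v)],np.float32)
    (cx,cy),r=cv2.minEnclosingCircle(P*1000); return (round(cx),round(cy),round(r,1),len(u))
def delta(x,y,z):
    "shift in tool axes (mm) to world target"
    s=arm.observe(); R=cv2.Rodrigues(np.array(s['ee_rot']))[0]
    return (R.T@(np.array([x,y,z])-s['position'])*1000).round(1)
E
python3 - <<'E'
from h import *
p=arm.get_image('top')
O=dict(red=(269,277,17,17),yellow=(366,287,15,14),green=(452,302,24,19),blue=(392,171,17,23))
H=dict(red=(297,210,31,37),yellow=(415,232,35,32),green=(244,156,30,33),blue=(107,285,36,40))
for c in O: print(c,'obj',locate(p,c,O[c],.037),'holder',locate(p,c,H[c],.012))
print(delta(.452,.077,.12)); print(cv2.Rodrigues(np.array(arm.observe()['ee_rot']))[0].round(3))
E
```

```text
red obj (452, 81, 17.6, 179) holder (573, 13, 33.2, 442)
yellow obj (440, -101, 17.5, 181) holder (539, -217, 33.2, 447)
green obj (405, -268, 17.4, 153) holder (685, 122, 33.0, 372)
blue obj (665, -161, 17.7, 135) holder (424, 379, 32.9, 471)
[-369.3  380.6  106.7]
[[ 0.41   0.912  0.   ]
 [ 0.912 -0.41   0.   ]
 [ 0.     0.    -1.   ]]
```

>>> play_rows:
  motion:
    - [0.3, -15, 15, 5, 0, 0, 0]
    - [0.3, -45, 45, 15, 0, 0, 0]
    - [0.3, -75, 78, 25, 0, 0, 0]
    - [0.3, -107, 110, 36, 0, 0, 0]
    - [0.3, -138, 143, 47, 0, 0, 0]
    - [0.3, -170, 176, 58, 0, 0, 0]
    - [0.3, -202, 209, 69, 0, 0, 0]
    - [0.3, -234, 242, 80, 0, 0, 0]
    - [0.3, -266, 275, 91, 0, 0, 0]
    - [0.3, -298, 308, 102, 0, 0, 0]
  force: 25

```text
clock: 2.2
position: [0.4157, 0.1702, 0.1247]
ee_rot: [2.638, 1.706, 0.002]
force: [1.8, 0.1, -1.1]
width: 0.649
```

```bash
python3 -c "
from h import *
print(delta(.452,.081,.11),arm.observe()['width'],arm.observe()['clock'])"
```

```text
[-66.5  69.7  14.7] 0.6494446357051276 2.2
```

>>> play_rows:
  motion:
    - [0.3, -28, 29, 6, 0, 0, 0]
    - [0.3, -50, 53, 11, 0, 0, 0]
    - [0.3, -62, 65, 14, 0, 0, 0]
    - [0.3, -66, 70, 15, 0, 0, 0]
    - [0.3, -66, 70, 15, 0, 0, 0]

```text
clock: 2.7
position: [0.4528, 0.0811, 0.1097]
ee_rot: [2.639, 1.704, 0.002]
force: [-0.0, 0.1, 1.0]
width: 0.648
```

Run:
```python
from h import *
p=arm.get_image('wrist'); cv2.imwrite('pics/w1.png',p['img'])
for r in arm.look_for(p,'objective_red')[:2]:
    b=np.array(r['box'])*[640,480,640,480]; print(r['score'],b.round(),locate(p,'red',b,.037))
print(delta(.452,.081,.013),arm.observe()['position'])
```

```text
0.95 [285. 221.  54.  64.] (453, 80, 17.9, 1768)Traceback (most recent call last):
  File "<stdin>", line 4, in <module>
  File "h.py", line 21, in locate
    (cx,cy),r=cv2.minEnclosingCircle(P*1000); return (round(cx),round(cy),round(r,1),len(u))
              ~~~~~~~~~~~~~~~~~~~~~~^^^^^^^^
cv2.error: OpenCV(4.12.0) /io/opencv/modules/imgproc/src/shapedescr.cpp:201: error: (-215:Assertion failed) count >= 0 && (depth == CV_32F || depth == CV_32S) in function 'minEnclosingCircle'
```

View pics/w1.png

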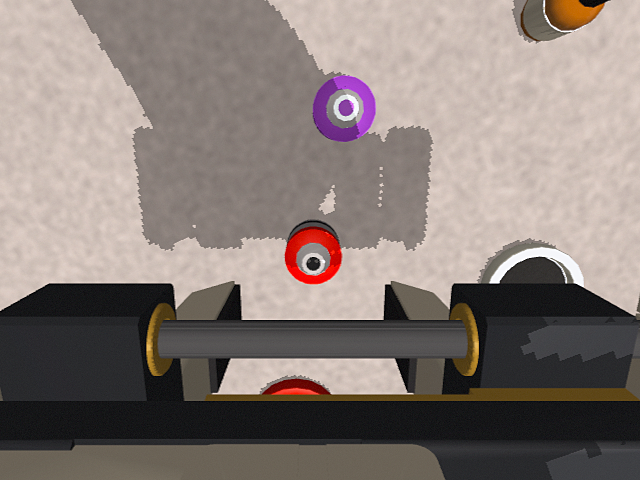

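The wrist view shows red at (312,255), midway between the fingers, and purple well behind at (344,108). It agrees with the top fix to within 1 mm, so I descend.

>>> play_rows:
  motion:
    - [0.3, 0, 0, 12, 0, 0, 0]
    - [0.3, 0, 0, 32, 0, 0, 0]
    - [0.3, 0, 0, 54, 0, 0, 0]
    - [0.3, 0, 0, 74, 0, 0, 0]
    - [0.3, 0, 0, 88, 0, 0, 0]
    - [0.3, 0, 0, 96, 0, 0, 0]
    - [0.3, 0, 0, 96, 0, 0, 0]
    - [-0.4, 0, 0, 96, 0, 0, 0]
    - [-0.4, 0, 0, 96, 0, 0, 0]
    - [-0.4, 0, 0, 96, 0, 0, 0]
  force: 25

```text
clock: 3.8
position: [0.4528, 0.0829, 0.0145]
ee_rot: [-2.637, -1.708, -0.004]
force: [-0.4, 0.1, -0.8]
width: 0.44
```

>>> play_rows:
  motion:
    - [-0.6, 0, 0, 0, 0, 0, 0]
    - [-0.6, 0, 0, 0, 0, 0, 0]
    - [-0.6, 0, 0, -8, 0, 0, 0]
    - [-0.6, 0, 0, -24, 0, 0, 0]
    - [-0.6, 0, 0, -44, 0, 0, 0]
    - [-0.6, 0, 0, -64, 0, 0, 0]
    - [-0.6, 0, 0, -80, 0, 0, 0]
    - [-0.6, 0, 0, -90, 0, 0, 0]
    - [-0.6, 0, 0, -90, 0, 0, 0]

```text
clock: 4.7
position: [0.4534, 0.083, 0.1058]
ee_rot: [2.636, 1.708, 0.008]
force: [0.3, 0.7, -2.0]
width: 0.362
```

Run:
```python
from h import *
s=arm.observe(); print(delta(.573,.013,.105),s['position'],s['width']*92,s['force'],s['joints'].round(2))
```

```text
[-15.  137.7   1.1] [0.45341808 0.0829803  0.1057766 ] 33.31503537466182 [ 0.34983885  0.72872676 -2.03610833] [-0.44  0.32  0.18  2.12 -0.09  0.7   0.95]
```

>>> play_rows:
  motion:
    - [-0.6, -1, 8, 0, 0, 0, 0]
    - [-0.6, -3, 28, 0, 0, 0, 0]
    - [-0.6, -6, 54, 0, 0, 0, 0]
    - [-0.6, -9, 82, 0, 0, 0, 0]
    - [-0.6, -12, 108, 1, 0, 0, 0]
    - [-0.6, -14, 126, 1, 0, 0, 0]
    - [-0.6, -15, 135, 1, 0, 0, 0]
    - [-0.6, -15, 138, 1, 0, 0, 0]
    - [-0.6, -15, 138, 1, 0, 0, 0]

```text
clock: 5.6
position: [0.5727, 0.013, 0.1046]
ee_rot: [-2.636, -1.708, -0.007]
force: [-0.8, -1.1, -1.0]
width: 0.365
```

Run:
```python
from h import *
p=arm.get_image('wrist'); cv2.imwrite('pics/w2.png',p['img'])
s=arm.observe(); print(delta(.573,.013,.0195),s['position'],s['width']*92,s['force'])
```

```text
[-0.4  0.5 85.2] [0.57240404 0.01339805 0.10470398] 33.52205561492683 [-0.04915501  0.60168196 -1.21433982]
```

View pics/w2.png

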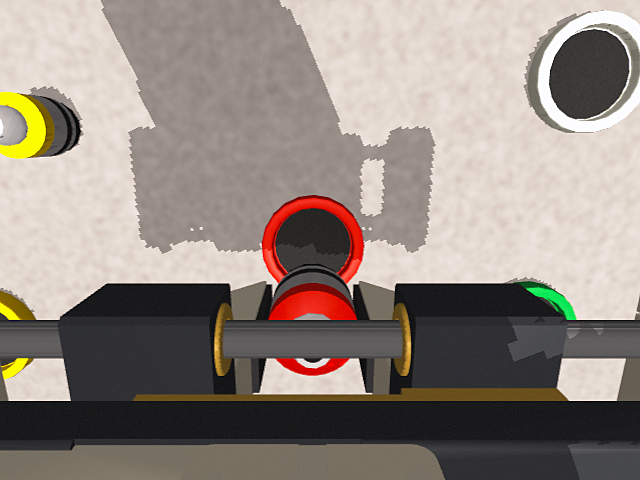

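Red is held upright at (312,320), centred over the red holder at (313,245). I lower it and finish slowly.

>>> play_rows:
  motion:
    - [-0.6, 0, 0, 10, 0, 0, 0]
    - [-0.6, 0, 0, 28, 0, 0, 0]
    - [-0.6, 0, 0, 48, 0, 0, 0]
    - [-0.6, 0, 0, 64, 0, 0, 0]
    - [-0.6, 0, 0, 74, 0, 0, 0]
    - [-0.6, 0, 0, 79, 0, 0, 0]
    - [-0.6, 0, 0, 82, 0, 0, 0]
    - [-0.6, 0, 0, 84, 0, 0, 0]
    - [-0.6, 0, 0, 84, 0, 0, 0]

```text
clock: 6.55
position: [0.5729, 0.0137, 0.021]
ee_rot: [-2.636, -1.709, -0.008]
force: [0.1, 0.4, -1.0]
width: 0.367
```

Run:
```python
from h import *
s=arm.observe(); print(s['position'],s['width']*92,s['force'])
```

```text
[0.5729398  0.01370143 0.02099543] 33.73651773000633 [ 0.06004903  0.38850085 -1.00546215]
```

>>> play_rows:
  motion:
    - [-0.6, 0, 0, 0.5, 0, 0, 0]
    - [-0.6, 0, 0, 1, 0, 0, 0]
    - [-0.6, 0, 0, 1.5, 0, 0, 0]
    - [-0.6, 0, 0, 2, 0, 0, 0]
    - [-0.6, 0, 0, 2, 0, 0, 0]
    - [-0.6, 0, 0, 2, 0, 0, 0]

```text
clock: 7.15
position: [0.5732, 0.0136, 0.0197]
ee_rot: [-2.636, -1.708, -0.009]
force: [-1.1, -0.1, 7.7]
width: 0.363
```

Contact is 7.7 N up, so it is seated. I release and lift.

>>> play_rows:
  motion:
    - [-0.2, 0, 0, 0, 0, 0, 0]
    - [-0.1, 0, 0, 0, 0, 0, 0]
    - [0.1, 0, 0, 0, 0, 0, 0]
    - [0.2, 0, 0, 0, 0, 0, 0]
    - [0.2, 0, 0, -10, 0, 0, 0]
    - [0.2, 0, 0, -30, 0, 0, 0]
    - [0.2, 0, 0, -55, 0, 0, 0]
    - [0.2, 0, 0, -78, 0, 0, 0]
    - [0.2, 0, 0, -92, 0, 0, 0]
    - [0.2, 0, 0, -95, 0, 0, 0]

```text
clock: 8.15
position: [0.5738, 0.0134, 0.1167]
ee_rot: [2.635, 1.708, 0.013]
force: [0.2, 0.4, -0.0]
width: 0.597
```

Run:
```python
from h import *
s=arm.observe(); print(delta(.440,-.101,.11),s['position'],s['width']*92,s['clock'])
p=arm.get_image('top'); cv2.imwrite('pics/top1.png',p['img'])
```

```text
[-159.1  -75.4    5.3] [0.57378871 0.01342659 0.11668744] 54.93700363995488 8.15
```

>>> play_rows:
  motion:
    - [0.3, -9, -4, 0, 0, 0, 0]
    - [0.3, -32, -15, 1, 0, 0, 0]
    - [0.3, -62, -29, 2, 0, 0, 0]
    - [0.3, -95, -45, 3, 0, 0, 0]
    - [0.3, -125, -59, 4, 0, 0, 0]
    - [0.3, -146, -69, 5, 0, 0, 0]
    - [0.3, -157, -74, 5, 0, 0, 0]
    - [0.3, -159, -75, 5, 0, 0, 0]
    - [0.3, -159, -75, 5, 0, 0, 0]

```text
clock: 9.1
position: [0.4403, -0.1008, 0.1095]
ee_rot: [2.636, 1.708, 0.012]
force: [0.9, -1.0, 0.9]
width: 0.647
```

```bash
cat >> h.py <<'E'
def wcheck(c,z):
    p=arm.get_image('wrist')
    for r in arm.look_for(p,'objective_'+c)[:2]:
        b=np.array(r['box'])*[640,480,640,480]
        try: L=locate(p,c,b,.037)
        except Exception: L=None
        print(r['score'],b.round(),L)
        if L: print('delta',delta(L[0]/1e3,L[1]/1e3,z))
    s=arm.observe(); print(s['position'],s['ee_rot'],s['width']*92)
    R=cv2.Rodrigues(np.array(s['ee_rot']))[0]; print('level turn',(np.cross([0,0,1],R.T@[0,0,-1])).round(4))
    return p
E
python3 -c "
from h import *
wcheck('yellow',.014)"
```

```text
0.7 [284. 220.  57.  64.] (441, -102, 17.9, 800)
delta [-2.2  0.2 95.6]
[ 0.44102169 -0.10021887  0.10962652] [2.63442148 1.70983402 0.01241001] 59.91219024168834
level turn [ 0.0051 -0.0061  0.    ]
```

>>> play_rows:
  motion:
    - [0.3, 0, 0, 12, 0.005, -0.006, 0]
    - [0.3, -1, 0, 32, 0.005, -0.006, 0]
    - [0.3, -2, 0, 54, 0.005, -0.006, 0]
    - [0.3, -2, 0, 74, 0.005, -0.006, 0]
    - [0.3, -2, 0, 88, 0.005, -0.006, 0]
    - [0.3, -2, 0, 95, 0.005, -0.006, 0]
    - [0.3, -2, 0, 95, 0.005, -0.006, 0]
    - [-0.4, -2, 0, 95, 0.005, -0.006, 0]
    - [-0.4, -2, 0, 95, 0.005, -0.006, 0]
    - [-0.5, -2, 0, 95, 0.005, -0.006, 0]
  force: 25

```text
clock: 10.2
position: [0.4414, -0.1017, 0.0152]
ee_rot: [2.634, 1.71, 0.002]
force: [-0.3, -0.1, 0.5]
width: 0.441
```

>>> play_rows:
  motion:
    - [-0.6, 0, 0, 0, 0, 0, 0]
    - [-0.6, 0, 0, 0, 0, 0, 0]
    - [-0.6, 0, 0, -8, 0, 0, 0]
    - [-0.6, 0, 0, -24, 0, 0, 0]
    - [-0.6, 0, 0, -44, 0, 0, 0]
    - [-0.6, 0, 0, -64, 0, 0, 0]
    - [-0.6, 0, 0, -80, 0, 0, 0]
    - [-0.6, 0, 0, -90, 0, 0, 0]
    - [-0.6, 0, 0, -90, 0, 0, 0]

```text
clock: 11.1
position: [0.442, -0.1018, 0.1065]
ee_rot: [2.633, 1.709, 0.005]
force: [-0.1, 0.4, -1.8]
width: 0.364
```

Run:
```python
from h import *
s=arm.observe(); print(delta(.539,-.217,.105),s['position'],s['width']*92,s['force'],s['ee_rot'])
```

```text
[-65.7 135.5   1.9] [ 0.44202082 -0.10183883  0.10647302] 33.48523634159427 [-0.08716743  0.40960008 -1.82410067] [2.63334882 1.7092413  0.00490145]
```

>>> play_rows:
  motion:
    - [-0.6, -4, 8, 0, 0, 0, 0]
    - [-0.6, -14, 28, 0, 0, 0, 0]
    - [-0.6, -26, 54, 0, 0, 0, 0]
    - [-0.6, -40, 82, 0, 0, 0, 0]
    - [-0.6, -52, 108, 1, 0, 0, 0]
    - [-0.6, -61, 125, 1, 0, 0, 0]
    - [-0.6, -65, 133, 1, 0, 0, 0]
    - [-0.6, -66, 135, 1, 0, 0, 0]
    - [-0.6, -66, 135, 1, 0, 0, 0]

```text
clock: 12.0
position: [0.5379, -0.2166, 0.1052]
ee_rot: [2.634, 1.71, 0.004]
force: [-0.0, 0.0, -1.0]
width: 0.364
```

Run:
```python
from h import *
p=arm.get_image('wrist'); cv2.imwrite('pics/w3.png',p['img'])
s=arm.observe(); print(delta(.539,-.217,.0202),s['position'],s['width']*92,s['force'])
for r in arm.look_for(p,'holder_yellow')[:1]:
    b=np.array(r['box'])*[640,480,640,480];print(b,locate(p,'yellow',b,.012))
```

```text
[-0.4  1.3 85.2] [ 0.53775687 -0.2161901   0.10537014] 33.26670404710417 [ 1.03199982  0.09926966 -1.5255582 ]
[261.184 195.504 103.424  85.392] (540, -218, 33.1, 2002)
```

View pics/w3.png

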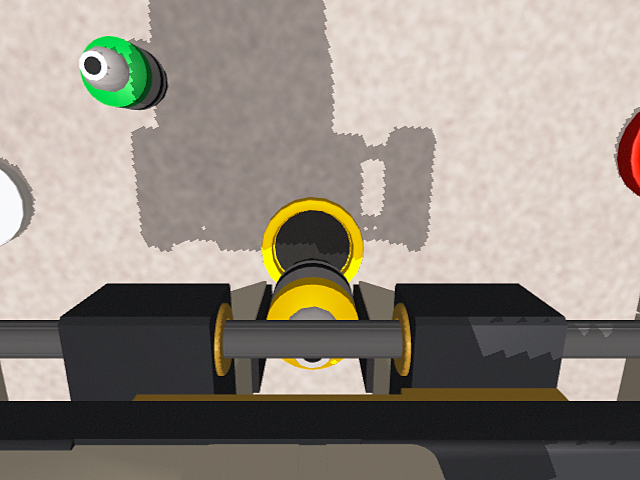

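Yellow is upright at (312,320) over its holder at (312,245).

>>> play_rows:
  motion:
    - [-0.6, 0, 0, 10, 0, 0, 0]
    - [-0.6, 0, 1, 28, 0, 0, 0]
    - [-0.6, 0, 2, 48, 0, 0, 0]
    - [-0.6, 0, 2, 64, 0, 0, 0]
    - [-0.6, 0, 2, 74, 0, 0, 0]
    - [-0.6, 0, 2, 80, 0, 0, 0]
    - [-0.6, 0, 2, 83, 0, 0, 0]
    - [-0.6, 0, 2, 84, 0, 0, 0]
    - [-0.6, 0, 2, 84, 0, 0, 0]

```text
clock: 13.0
position: [0.5402, -0.2168, 0.022]
ee_rot: [2.633, 1.711, 0.005]
force: [-0.0, 0.6, -2.6]
width: 0.365
```

>>> play_rows:
  motion:
    - [-0.6, 0, 0, 0.5, 0, 0, 0]
    - [-0.6, 0, 0, 1, 0, 0, 0]
    - [-0.6, 0, 0, 1.5, 0, 0, 0]
    - [-0.6, 0, 0, 1.8, 0, 0, 0]
    - [-0.6, 0, 0, 1.8, 0, 0, 0]
    - [-0.6, 0, 0, 1.8, 0, 0, 0]

```text
clock: 13.6
position: [0.5404, -0.2169, 0.0206]
ee_rot: [2.633, 1.711, 0.006]
force: [-0.7, 1.6, 5.6]
width: 0.362
```

>>> play_rows:
  motion:
    - [-0.2, 0, 0, 0, 0, 0, 0]
    - [-0.1, 0, 0, 0, 0, 0, 0]
    - [0.1, 0, 0, 0, 0, 0, 0]
    - [0.2, 0, 0, 0, 0, 0, 0]
    - [0.2, 0, 0, -10, 0, 0, 0]
    - [0.2, 0, 0, -30, 0, 0, 0]
    - [0.2, 0, 0, -55, 0, 0, 0]
    - [0.2, 0, 0, -78, 0, 0, 0]
    - [0.2, 0, 0, -92, 0, 0, 0]
    - [0.2, 0, 0, -95, 0, 0, 0]

```text
clock: 14.6
position: [0.5411, -0.2173, 0.1176]
ee_rot: [2.631, 1.709, 0.009]
force: [0.3, 0.1, -0.4]
width: 0.601
```

Run:
```python
from h import *
s=arm.observe(); print(delta(.405,-.268,.11),s['position'],s['joints'].round(2))
```

```text
[-101.6 -103.8    6.6] [ 0.54105036 -0.21733314  0.11757017] [ 0.12  0.48  0.24  1.83 -0.15  0.85  1.58]
```

>>> play_rows:
  motion:
    - [0.3, -6, -6, 0, 0, 0, 0]
    - [0.3, -20, -21, 1, 0, 0, 0]
    - [0.3, -40, -41, 2, 0, 0, 0]
    - [0.3, -62, -63, 4, 0, 0, 0]
    - [0.3, -81, -83, 5, 0, 0, 0]
    - [0.3, -94, -96, 6, 0, 0, 0]
    - [0.3, -101, -103, 6, 0, 0, 0]
    - [0.3, -102, -104, 6, 0, 0, 0]
    - [0.3, -102, -104, 6, 0, 0, 0]

```text
clock: 15.5
position: [0.4055, -0.2681, 0.1106]
ee_rot: [2.63, 1.71, 0.01]
force: [0.8, 0.9, 0.1]
width: 0.649
```

```bash
python3 -c "
from h import *
wcheck('green',.0145)"
```

```text
0.79 [283. 218.  55.  64.] (405, -270, 17.8, 1531)
delta [-2.6 -0.7 96.1]
[ 0.40588617 -0.2678419   0.11062351] [2.62927141 1.71081354 0.01007174] 59.84614937685416
level turn [ 0.0074 -0.0028  0.    ]
```

>>> play_rows:
  motion:
    - [0.3, 0, 0, 12, 0.006, -0.003, 0]
    - [0.3, -1, 0, 32, 0.006, -0.003, 0]
    - [0.3, -2, 0, 54, 0.006, -0.003, 0]
    - [0.3, -2, 0, 74, 0.006, -0.003, 0]
    - [0.3, -2, 0, 88, 0.006, -0.003, 0]
    - [0.3, -2, 0, 96, 0.006, -0.003, 0]
    - [0.3, -2, 0, 96, 0.006, -0.003, 0]
    - [-0.4, -2, 0, 96, 0.006, -0.003, 0]
    - [-0.4, -2, 0, 96, 0.006, -0.003, 0]
    - [-0.5, -2, 0, 96, 0.006, -0.003, 0]
  force: 25

```text
clock: 16.6
position: [0.4064, -0.2699, 0.0152]
ee_rot: [2.631, 1.712, 0.002]
force: [-0.3, 0.3, -0.1]
width: 0.434
```

>>> play_rows:
  motion:
    - [-0.6, 0, 0, 0, 0, 0, 0]
    - [-0.6, 0, 0, 0, 0, 0, 0]
    - [-0.6, 0, 0, -8, 0, 0, 0]
    - [-0.6, 0, 0, -24, 0, 0, 0]
    - [-0.6, 0, 0, -44, 0, 0, 0]
    - [-0.6, 0, 0, -66, 0, 0, 0]
    - [-0.6, 0, 0, -88, 0, 0, 0]
    - [-0.6, 0, 0, -102, 0, 0, 0]
    - [-0.6, 0, 0, -110, 0, 0, 0]
    - [-0.6, 0, 0, -110, 0, 0, 0]

```text
clock: 17.6
position: [0.4065, -0.27, 0.1263]
ee_rot: [2.63, 1.711, 0.004]
force: [0.8, 0.6, -1.0]
width: 0.368
```

Run:
```python
from h import *
s=arm.observe(); print(delta(.685,.122,.125),s['position'],s['width']*92,s['force'],s['ee_rot'])
```

```text
[471.2  95.8   1.7] [ 0.4065219  -0.27001655  0.12630337] 33.810396677308695 [ 0.77293402  0.57271613 -0.96425984] [2.62988576 1.71129677 0.00378356]
```

>>> play_rows:
  motion:
    - [-0.6, 10, 2, 0, 0, 0, 0]
    - [-0.6, 32, 6, 0, 0, 0, 0]
    - [-0.6, 64, 13, 0, 0, 0, 0]
    - [-0.6, 100, 20, 0, 0, 0, 0]
    - [-0.6, 136, 28, 0, 0, 0, 0]
    - [-0.6, 172, 35, 0, 0, 0, 0]
    - [-0.6, 208, 42, 0, 0, 0, 0]
    - [-0.6, 244, 50, 0, 0, 0, 0]
    - [-0.6, 280, 57, 0, 0, 0, 0]
    - [-0.6, 314, 64, 0, 0, 0, 0]

```text
clock: 18.6
position: [0.5924, -0.0061, 0.1252]
ee_rot: [2.63, 1.713, 0.001]
force: [0.6, -0.3, -1.6]
width: 0.362
```

```bash
python3 -c "
from h import *
s=arm.observe();print(delta(.685,.122,.105),s['position'],s['width']*92)"
```

```text
[154.6  32.9  20.2] [ 0.59236113 -0.00607436  0.12522876] 33.31867388125468
```

>>> play_rows:
  motion:
    - [-0.6, 28, 6, 0, 0, 0, 0]
    - [-0.6, 58, 12, 0, 0, 0, 0]
    - [-0.6, 88, 19, 2, 0, 0, 0]
    - [-0.6, 116, 25, 8, 0, 0, 0]
    - [-0.6, 138, 29, 14, 0, 0, 0]
    - [-0.6, 150, 32, 18, 0, 0, 0]
    - [-0.6, 154, 33, 20, 0, 0, 0]
    - [-0.6, 155, 33, 20, 0, 0, 0]
    - [-0.6, 155, 33, 20, 0, 0, 0]

```text
clock: 19.5
position: [0.6849, 0.121, 0.1052]
ee_rot: [2.631, 1.711, 0.0]
force: [-0.3, -1.3, -1.0]
width: 0.364
```

Run:
```python
from h import *
p=arm.get_image('wrist'); cv2.imwrite('pics/w4.png',p['img'])
s=arm.observe(); print(delta(.685,.122,.0202),s['position'],s['width']*92,s['force'],s['ee_rot'])
for r in arm.look_for(p,'holder_green')[:1]:
    b=np.array(r['box'])*[640,480,640,480];print(b,locate(p,'green',b,.012))
```

```text
[ 1.1 -0.7 85.3] [0.68499311 0.12086456 0.10552722] 33.92358439713592 [-0.00505729  0.40246828 -1.34016288] [2.63107047e+00 1.71106503e+00 9.62445563e-04]
[265.92  199.2   105.984  81.024] (687, 121, 33.3, 3140)
```

View pics/w4.png

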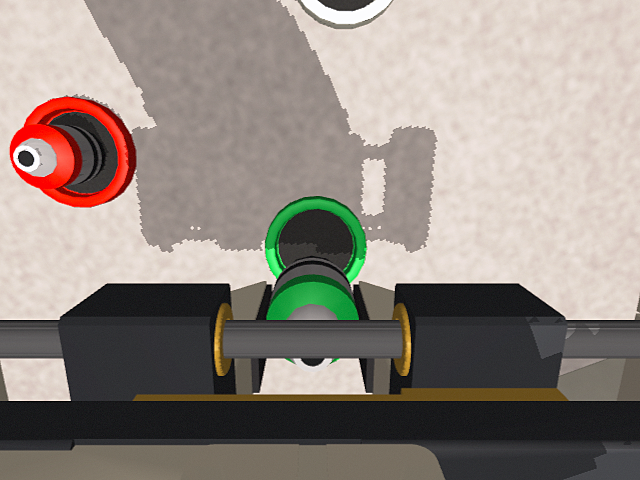

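Green is centred at (312,320) over its holder at (315,245). Red stands inside its rim at (70,150).

>>> play_rows:
  motion:
    - [-0.6, 0, 0, 10, 0, 0, 0]
    - [-0.6, 1, 0, 28, 0, 0, 0]
    - [-0.6, 1, 0, 48, 0, 0, 0]
    - [-0.6, 1, 0, 64, 0, 0, 0]
    - [-0.6, 1, 0, 74, 0, 0, 0]
    - [-0.6, 1, 0, 80, 0, 0, 0]
    - [-0.6, 1, 0, 83, 0, 0, 0]
    - [-0.6, 1, 0, 84, 0, 0, 0]
    - [-0.6, 1, 0, 84, 0, 0, 0]

```text
clock: 20.5
position: [0.6861, 0.1217, 0.0222]
ee_rot: [2.631, 1.711, 0.003]
force: [-0.1, -0.1, -1.4]
width: 0.366
```

>>> play_rows:
  motion:
    - [-0.6, 0, 0, 0.5, 0, 0, 0]
    - [-0.6, 0, 0, 1, 0, 0, 0]
    - [-0.6, 0, 0, 1.5, 0, 0, 0]
    - [-0.6, 0, 0, 1.8, 0, 0, 0]
    - [-0.6, 0, 0, 1.8, 0, 0, 0]
    - [-0.6, 0, 0, 1.8, 0, 0, 0]

```text
clock: 21.1
position: [0.6862, 0.1217, 0.0207]
ee_rot: [2.631, 1.711, 0.003]
force: [-0.8, 0.3, 2.6]
width: 0.364
```

>>> play_rows:
  motion:
    - [-0.6, 0, 0, 0.4, 0, 0, 0]
    - [-0.2, 0, 0, 0.4, 0, 0, 0]
    - [-0.1, 0, 0, 0.4, 0, 0, 0]
    - [0.2, 0, 0, 0.4, 0, 0, 0]
    - [0.2, 0, 0, -8, 0, 0, 0]
    - [0.2, 0, 0, -28, 0, 0, 0]
    - [0.2, 0, 0, -55, 0, 0, 0]
    - [0.2, 0, 0, -80, 0, 0, 0]
    - [0.2, 0, 0, -94, 0, 0, 0]
    - [0.2, 0, 0, -97, 0, 0, 0]

```text
clock: 22.1
position: [0.687, 0.1221, 0.12]
ee_rot: [2.63, 1.71, 0.008]
force: [-0.2, 0.3, -0.0]
width: 0.596
```

Run:
```python
from h import *
s=arm.observe(); print(delta(.665,-.161,.11),s['position'],s['joints'].round(2))
```

```text
[-267.7   94.6   10.1] [0.6870419  0.12207888 0.11997594] [-0.38  0.64  0.2   1.51 -0.14  1.    1.01]
```

>>> play_rows:
  motion:
    - [0.3, -12, 4, 0, 0, 0, 0]
    - [0.3, -40, 14, 1, 0, 0, 0]
    - [0.3, -74, 26, 2, 0, 0, 0]
    - [0.3, -110, 39, 4, 0, 0, 0]
    - [0.3, -146, 52, 5, 0, 0, 0]
    - [0.3, -182, 64, 6, 0, 0, 0]
    - [0.3, -216, 76, 8, 0, 0, 0]
    - [0.3, -244, 86, 9, 0, 0, 0]
    - [0.3, -262, 93, 10, 0, 0, 0]
    - [0.3, -268, 95, 10, 0, 0, 0]

```text
clock: 23.1
position: [0.6639, -0.1649, 0.109]
ee_rot: [2.633, 1.705, 0.005]
force: [0.2, -0.3, 0.1]
width: 0.65
```

```bash
python3 -c "
from h import *
wcheck('blue',.0145)"
```

```text
0.96 [289. 216.  57.  66.] (665, -163, 17.9, 1483)
delta [-1.2  0.1 95. ]
[ 0.664854   -0.16181099  0.10946362] [2.63132694 1.70919474 0.00743532] 60.154551740487705
level turn [ 0.0058 -0.0019  0.    ]
```

>>> play_rows:
  motion:
    - [0.3, 0, 0, 12, 0.005, -0.002, 0]
    - [0.3, -1, 0, 32, 0.005, -0.002, 0]
    - [0.3, -1, 0, 54, 0.005, -0.002, 0]
    - [0.3, -1, 0, 74, 0.005, -0.002, 0]
    - [0.3, -1, 0, 88, 0.005, -0.002, 0]
    - [0.3, -1, 0, 95, 0.005, -0.002, 0]
    - [0.3, -1, 0, 95, 0.005, -0.002, 0]
    - [-0.4, -1, 0, 95, 0.005, -0.002, 0]
    - [-0.4, -1, 0, 95, 0.005, -0.002, 0]
    - [-0.5, -1, 0, 95, 0.005, -0.002, 0]
  force: 25

```text
clock: 24.2
position: [0.6656, -0.163, 0.0154]
ee_rot: [2.633, 1.71, 0.002]
force: [-0.1, -0.1, 0.2]
width: 0.439
```

>>> play_rows:
  motion:
    - [-0.6, 0, 0, 0, 0, 0, 0]
    - [-0.6, 0, 0, 0, 0, 0, 0]
    - [-0.6, 0, 0, -8, 0, 0, 0]
    - [-0.6, 0, 0, -24, 0, 0, 0]
    - [-0.6, 0, 0, -44, 0, 0, 0]
    - [-0.6, 0, 0, -66, 0, 0, 0]
    - [-0.6, 0, 0, -88, 0, 0, 0]
    - [-0.6, 0, 0, -102, 0, 0, 0]
    - [-0.6, 0, 0, -110, 0, 0, 0]
    - [-0.6, 0, 0, -110, 0, 0, 0]

```text
clock: 25.2
position: [0.6659, -0.163, 0.1268]
ee_rot: [2.632, 1.709, 0.005]
force: [0.5, 0.1, -1.3]
width: 0.36
```

Run:
```python
from h import *
s=arm.observe(); print(delta(.424,.379,.125),s['position'],s['width']*92,s['force'],s['ee_rot'])
```

```text
[ 3.968e+02 -4.414e+02  2.000e-01] [ 0.66592722 -0.16303662  0.12678964] 33.15382095559128 [ 0.50019175  0.13848349 -1.30189567] [2.63208084 1.7094962  0.00453498]
```

>>> play_rows:
  motion:
    - [-0.6, 7, -8, 0, 0, 0, 0]
    - [-0.6, 22, -25, 0, 0, 0, 0]
    - [-0.6, 45, -50, 0, 0, 0, 0]
    - [-0.6, 71, -79, 0, 0, 0, 0]
    - [-0.6, 97, -108, 0, 0, 0, 0]
    - [-0.6, 123, -137, 0, 0, 0, 0]
    - [-0.6, 149, -166, 0, 0, 0, 0]
    - [-0.6, 175, -195, 0, 0, 0, 0]
    - [-0.6, 201, -224, 0, 0, 0, 0]
    - [-0.6, 226, -252, 0, 0, 0, 0]

```text
clock: 26.2
position: [0.5254, 0.1479, 0.1249]
ee_rot: [2.632, 1.711, 0.002]
force: [0.2, 0.2, -2.5]
width: 0.367
```

```bash
python3 -c "
from h import *
s=arm.observe();print(delta(.424,.379,.105),s['position'],s['width']*92)"
```

```text
[ 170.1 -186.5   19.4] [0.52536214 0.14787213 0.12492932] 33.76154832521093
```

>>> play_rows:
  motion:
    - [-0.6, 22, -24, 0, 0, 0, 0]
    - [-0.6, 46, -50, 0, 0, 0, 0]
    - [-0.6, 71, -78, 0, 0, 0, 0]
    - [-0.6, 96, -105, 3, 0, 0, 0]
    - [-0.6, 120, -131, 8, 0, 0, 0]
    - [-0.6, 142, -156, 13, 0, 0, 0]
    - [-0.6, 158, -174, 17, 0, 0, 0]
    - [-0.6, 168, -184, 19, 0, 0, 0]
    - [-0.6, 170, -187, 19, 0, 0, 0]
    - [-0.6, 170, -187, 19, 0, 0, 0]

```text
clock: 27.2
position: [0.4234, 0.3784, 0.1051]
ee_rot: [2.631, 1.711, 0.001]
force: [-0.1, -1.3, -1.3]
width: 0.365
```

Run:
```python
from h import *
p=arm.get_image('wrist'); cv2.imwrite('pics/w5.png',p['img'])
s=arm.observe(); print(delta(.424,.379,.0204),s['position'],s['width']*92,s['force'],s['ee_rot'])
for r in arm.look_for(p,'holder_blue')[:1]:
    b=np.array(r['box'])*[640,480,640,480];print(b,locate(p,'blue',b,.012))
```

```text
[ 1.2 -0.8 84.9] [0.42400299 0.37775258 0.10533909] 33.65196498791345 [ 1.17497849  1.08834289 -1.01787924] [2.63220984e+00 1.70916278e+00 1.13287487e-03]
[267.776 192.     94.4    88.704] (424, 379, 33.3, 3100)
```

View pics/w5.png

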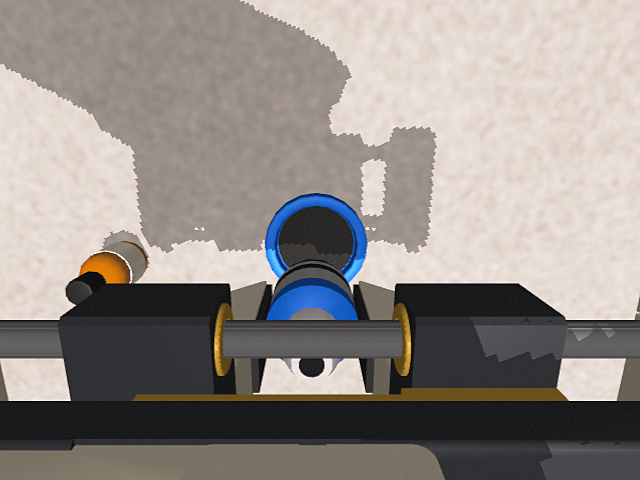

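Blue is centred over its holder at (315,245). The bottle at (105,270) is 131 mm away along the jaws, beyond the 95 mm half-length of the body.

>>> play_rows:
  motion:
    - [-0.6, 0, 0, 10, 0, 0, 0]
    - [-0.6, 1, -1, 28, 0, 0, 0]
    - [-0.6, 1, -1, 48, 0, 0, 0]
    - [-0.6, 1, -1, 64, 0, 0, 0]
    - [-0.6, 1, -1, 74, 0, 0, 0]
    - [-0.6, 1, -1, 80, 0, 0, 0]
    - [-0.6, 1, -1, 83, 0, 0, 0]
    - [-0.6, 1, -1, 84, 0, 0, 0]
    - [-0.6, 1, -1, 84, 0, 0, 0]

```text
clock: 28.2
position: [0.4244, 0.3788, 0.0219]
ee_rot: [2.633, 1.708, 0.003]
force: [-0.1, -0.4, -2.3]
width: 0.365
```

>>> play_rows:
  motion:
    - [-0.6, 0, 0, 0.5, 0, 0, 0]
    - [-0.6, 0, 0, 1, 0, 0, 0]
    - [-0.6, 0, 0, 1.5, 0, 0, 0]
    - [-0.6, 0, 0, 2, 0, 0, 0]
    - [-0.6, 0, 0, 2, 0, 0, 0]
    - [-0.6, 0, 0, 2, 0, 0, 0]

```text
clock: 28.8
position: [0.4246, 0.379, 0.0206]
ee_rot: [2.633, 1.708, 0.004]
force: [-2.2, -0.5, 6.7]
width: 0.367
```

Contact is felt. I release, lift, then pull the arm back towards the start pose to clear the view.

>>> play_rows:
  motion:
    - [-0.2, 0, 0, 0, 0, 0, 0]
    - [-0.1, 0, 0, 0, 0, 0, 0]
    - [0.1, 0, 0, 0, 0, 0, 0]
    - [0.2, 0, 0, 0, 0, 0, 0]
    - [0.2, 0, 0, -10, 0, 0, 0]
    - [0.2, 0, 0, -30, 0, 0, 0]
    - [0.2, 0, 0, -60, 0, 0, 0]
    - [0.2, 0, 0, -95, 0, 0, 0]
    - [0.2, 0, 0, -130, 0, 0, 0]
    - [0.2, 0, 0, -150, 0, 0, 0]

```text
clock: 29.8
position: [0.4248, 0.3798, 0.1743]
ee_rot: [2.634, 1.708, 0.01]
force: [0.4, 1.9, 0.5]
width: 0.597
```

>>> play_rows:
  motion:
    - [0.2, 10, -22, -3, 0, 0, 0]
    - [0.2, 25, -55, -8, 0, 0, 0]
    - [0.2, 42, -90, -13, 0, 0, 0]
    - [0.2, 59, -126, -18, 0, 0, 0]
    - [0.2, 76, -162, -23, 0, 0, 0]
    - [0.2, 90, -195, -26, 0, 0, 0]
    - [0.2, 100, -218, -28, 0, 0, 0]
    - [0.2, 105, -228, -30, 0, 0, 0]
    - [0.2, 105, -230, -30, 0, 0, 0]
    - [0.2, 105, -230, -30, 0, 0, 0]

```text
clock: 30.8
position: [0.2586, 0.5685, 0.2037]
ee_rot: [2.634, 1.707, 0.01]
force: [0.8, 0.6, 0.0]
width: 0.601
```

Run:
```python
from h import *
for n in ('top','scene'):
    p=arm.get_image(n); W=cloud(p); D=p['depth']
    if n=='top': a=cv2.resize(p['img'][130:350,90:490],None,fx=2,fy=2,interpolation=cv2.INTER_CUBIC); cv2.imwrite('pics/topf.png',a)
    else: cv2.imwrite('pics/scenef.png',p['img'])
    for c,(x,y) in dict(red=(.573,.013),yellow=(.54,-.217),green=(.686,.122),blue=(.424,.379),bottle=(.379,.254),white=(.545,.21)).items():
        m=(D>0)&(np.hypot(W[...,0]-x,W[...,1]-y)<.025); q=W[m]; t=q[q[:,2]>q[:,2].max()-.012]; print(n,c,'top z',q[:,2].max().round(4),'nose centre',t.mean(0).round(3))
print(arm.observe()['position'],arm.observe()['clock'])
```

```text
top red top z 0.0583 nose centre [0.571 0.013 0.051]
top yellow top z 0.0636 nose centre [ 0.538 -0.216  0.057]
top green top z 0.0676 nose centre [0.682 0.122 0.061]
top blue top z 0.0708 nose centre [0.422 0.377 0.065]
top bottle top z 0.0652 nose centre [0.383 0.259 0.061]
top white top z 0.0176 nose centre [0.546 0.214 0.009]
scene red top z 0.0573 nose centre [0.576 0.01  0.05 ]
scene yellow top z 0.0622 nose centre [ 0.541 -0.219  0.056]
scene green top z 0.0653 nose centre [0.685 0.119 0.059]
scene blue top z 0.0708 nose centre [0.425 0.375 0.064]
scene bottle top z 0.0657 nose centre [0.386 0.257 0.06 ]
scene white top z 0.0158 nose centre [0.543 0.214 0.007]
[0.25927866 0.56798733 0.20363005] 30.9
```

View pics/topf.png

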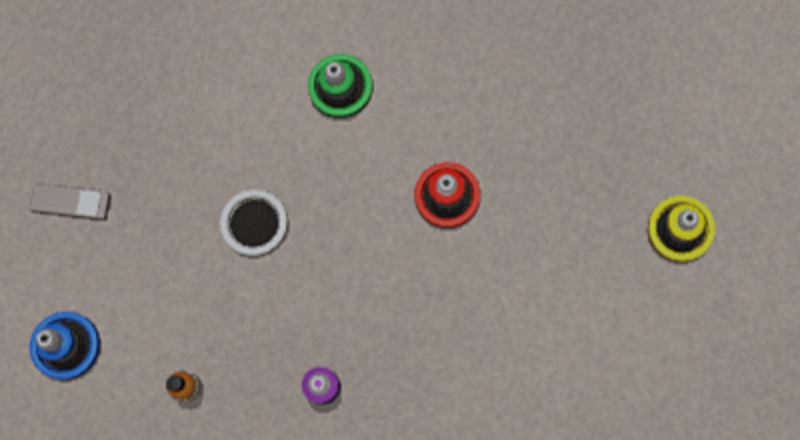

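View pics/scenef.png

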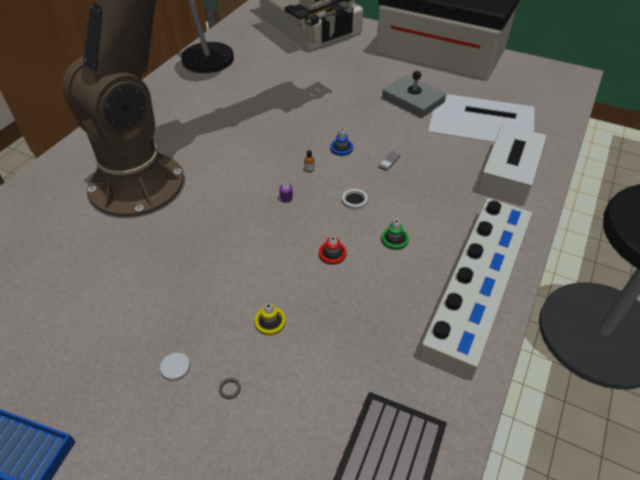

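The top view shows each objective upright inside its own rim: green (340,85), red (447,195), yellow (682,228) and blue (65,345). White (254,222) is empty, and the bottle (181,385) and purple (321,386) have not moved. The scene view agrees, so I hand in.

```bash
python3 -c "
from cell import arm
print(arm.sign_off())"
```

```text
the job is handed in; nothing more can be done
None
```

All four objectives are upright in the holders of their own colour, and I handed the job in at about 31 s of the 104 s limit. I gripped each one by the barrel, lowered it until the wrist felt the recess floor (2.6 to 7.7 N), and only then released it.

- **Final checks:** the top and scene pictures show each objective inside its rim. Depth puts their tops at about 58, 63, 66 and 71 mm for red, yellow, green and blue; the expected heights are 55, 59, 63 and 67 mm. They read 2 to 5 mm high, but the untouched bottle (62 mm tall, reading 65 mm) and the white rim read high too, so I took that as depth error. In plan the readings are within about 4 mm of the holder centres, against about 10 mm of room in the recess.
- **Left alone:** the white holder is empty, and the bottle and the purple look-alike stand where they were.
- **Disagreements:** none of the checks failed. The network offered the purple look-alike as red, with the higher score, and I ruled it out by colour in a close crop. Green's contact force was only 2.6 N, so I lowered it another 0.4 mm before letting go.

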